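Stack the third film roll and hold the spring slide at the camera mark

ROBOT

A 6-joint arm with a two-finger parallel gripper is mounted at the origin on a cart in front of the work surface, level with it; the furniture and walls round the work are solid. World frame = base frame: x ahead of the robot, y to its left, z up, the work surface at z = 0. Lengths are in m, angles in degrees, forces in N, time in s.
With the tool pointing down it reaches from about 0.375 to 0.9 m from the base axis. Payload 3.1 kg.
Tool frame: the origin (TCP) lies at the very end of the fingers, on their centre line; the grasp point (between the pads) lies bot.grip_point_offset behind it (bot.grip_point_offset is the distance from the TCP to the grasp point, in m); z points along the fingers, y is the line along which they close (so a half turn about z gives the same grasp; the last joint's range is limited). The gripper opens to 87 mm and grips with 3 to 60 N. Pads are 19 mm wide; open, the fingers measure 117 mm over their backs; the gripper's body (75 mm by 190 mm) begins 51 mm behind the grasp point.
Start: joints at [59.272, 30.224, 82.088, -0, 67.689, -10.227], TCP at [0.219, 0.585, 0.223] pointing down, gripper open.
Joint ranges: [-176.69, 176.69], [-43.24, 126.21], [12.49, 139.97], [-82, 262], [0, 151.66], [-163.58, 163.58]. Speed limits (degrees/s): [159.86, 159.86, 180, 180, 180, 180].

INTERFACE

Orientations are given as a 3x3 rotation matrix whose columns are the frame's x, y, z axes.
In Python, from rig import bot, viewer, ticket gives the robot as it stands.
- The arm moves only by the tool servo_tool, never from a script. Its argument "targets" is a list of rows, each an object with "offset": the shift along the tool's x, y, z in m, a list of three; "dr": the turn, a rotation vector about the tool's x, y, z in degrees, a list of three. In form: [{"offset": [x, y, z], "dr": [ax, ay, az]}, ...]. A call has 1 to 20 rows; each row is the pose to reach, as a shift and turn from the pose commanded when the call began, along the tool's axes at that moment; what a row does not reach only later rows make up. A row lasts 1/12 s, in which the tool goes at most 41.7 mm and 7.16 degrees, less where a joint would pass 70% of its speed; a pose out of reach is approached as far as the arm can. A call with a gripper value outside its range is refused whole. "gripper" is the gripper command: -1 is fully open, 1 is shut, values between are in proportion, set as the call begins (left out, the last holds). The fingers move at their own pace and stop on an object; the grip force is fixed at half the most. Time passes only in rows, so rows that repeat a pose let the fingers close. It gives the time, the measured TCP pose, the force, the opening and the grip force at its end, in the units of the state.
- bot.read_state(): the state, without advancing time (a new reading comes with each control period).
- viewer.capture(name): name is "scene" or "side" or "wrist"; returns a dict with "color" (480x640x3 uint8, red, green, blue), "camera_matrix" (3x3 intrinsics, pixels), "k1" (the pictures are not rectified: a ray, as slopes to the right and down, at radius r is drawn at 1 + k1 r^2 times it, then the intrinsics apply), "R" (3x3) and "t" (3): a world point X has camera coordinates R X + t. Camera axes: x right, y down, z forward; pixel columns grow to the right and rows downward; lengths in m; the calibration is good to about 2 mm. A picture is of the moment at which its call begins. There is no depth.
- ticket.hand_in(): hands the job in; it is judged then, once.
The state is a dict: "time_s": time; "joint_positions": joint angles; "qvel": joint speeds; "tau": joint torques, N m; "position": TCP position; "tcp_rot": TCP orientation; "force": force on the tool from outside, world axes, zero at the start; "moment": the same for the moment, N m; "opening": opening from 0.0 (shut) to 1.0 (fully open); "grasp_force": force on a finger pad.
Only numpy, scipy, OpenCV 4.12 (cv2) and the standard library are available. Lean on these libraries where they do the work, as an engineer would, in place of code of your own. Each camera call takes 0.05 s, during which the arm holds its last target. There are 200 camera calls.

TASK

Three rolls of sealing film are to be photographed for the stock record: lay the loose roll squarely in the saddle between the two rolls in the spring-return tray, with the tray still home, and let go of it. Then pull the tray out by its black handle until its pointer stands opposite the fixed pointer of the camera bracket, with the rolls still stacked, and finish while holding it there, since the spring would pull it home. Leave the bottle, tape, beaker and marker alone.

Things in the scene. Friction and masses are not known exactly. Their poses are not given: they have to be found in the camera images.
- roll_top_center (a point): Centre of the loose roll of sealing film, a plain cylinder 60 mm in diameter, 50 mm long (solid), about 90 g, lying on its side on a small grey rest. The point is on its axis, half-way along, about 41 mm above the bench; z is the roll's axis (level). The rest is shorter than the roll, so its flat end faces are free.
- rest: Fixed grey rest of the loose roll, 40 mm along the roll's axis, 70 mm across, with two low rails whose tops are 16 mm above the bench; origin on the bench under its centre; x along the roll's axis.
- roll_top: The same loose roll; origin at the centre of one end face, z along its axis.
- roll_a_center (a point): Centre of one of the two rolls already lying side by side in the tray (same size), at y = +30 mm of the tray centre, its own centre 30 mm above the tray floor; z axis along the roll. The tray end walls beyond the rolls (y = +-61 to +-68 mm) rise 34 mm above the floor.
- roll_b_center (a point): Centre of the other roll lying in the tray, at y = -30 mm of the tray centre; z axis along the roll.
- roll_a: The first roll in the tray; origin at the centre of one end face, z along its axis.
- roll_b: The second roll in the tray; origin at the centre of one end face, z along its axis.
- stack (a point): Centre of the tray's inner floor (about 22 mm above the bench), moving with the tray. The tray opens along its own -y (roughly to the robot's right); x points across the slide, away from the robot, along the axes of the rolls in the tray. A third roll saddled on the two has its centre about 82 mm above this point, at x = y = 0.
- handle_grip (a point): Point inside the tray's upright black block handle, on its mid line, 10 mm below its top. The handle is 14 mm thick along the slide (y), 32 mm wide across it (x), its top 93 mm above the tray floor (115 mm above the bench), fixed to the tray 105 mm from its centre on the opening (-y) side; axes as the tray's. It is clear for at least 30 mm all round at this height.
- tray (a joint): How far the tray is pulled out along its own -y, m: 0 fully home against its stop, 0.105 at the far stop. A spring pulls it home with about 2.4 N at 0, 5 N at 0.065, 6.6 N at the far stop; left alone it runs home.
- tray_pointer (a point): Tip of the small dark pointer (5 mm wide) on the tray's side that faces the robot, level with the tray's centre along the slide; axes as the tray's.
- mark (a point): The mark: tip of the fixed dark pointer (5 mm wide) on the low steel post beside the slide, on the side facing the robot; part of the camera bracket, whose white camera stands on the far side. The tray is at the mark when the tray pointer stands exactly opposite this one (same y in the tray's axes), 50 to 80 mm out from home.
- slide_base: The fixed grey base of the slide, 100 mm wide (x), 285 mm long (y), its top 14 mm above the bench; origin on the bench under the tray's centre when the tray is home. Tray opens along its -y. Behind it an upright shelf post, 26 mm thick, stands on the bench 0.60 m ahead of the robot and 0.12 m to its left.
- camera: Fixed camera bracket; origin on the bench under the slide's centre line at the mark. Camera body from 83 to 113 mm on its +x side, lens out to 73 mm, its top 101 mm above the bench.
- dropper: Small white plastic dropper bottle, 36 mm across, 98 mm tall, standing on the bench; origin at the centre of its underside. Leave alone.
- tape: Roll of label tape, 52 mm across, 19 mm tall, flat on the bench; origin at the centre of its underside. Leave alone.
- glass_beaker: Glass beaker, 52 mm across, 69 mm tall, standing; origin at the centre of its underside. Leave alone.
- pen: Felt marker lying on the bench, 13 x 130 x 15 mm, long axis y; origin under its middle. Leave alone.
Not all that is in view belongs to the job. Leave any pink look-alike of the roll_top alone. What is shaped like the roll_a but yellow is not meant.

How it is judged:
By the outcome, as a careful person would: the job done as asked, in the order asked, and still so for the second after the job is handed in, while the arm keeps its last pose, push and grip.
It also fails if it takes over 48 s, if anything falls off the work surface, if the arm or the gripper's body presses on something with over 40 N, if the wrist force passes 120 N, or if a joint passes its speed limit or range.

## Working session

There is one attempt and no reset: what is moved stays moved. The work goes in short steps, Python scripts to look and compute and a tool call to move; the robot and the scene stay as the last step left them, time stands still between calls to the robot, and variables do not carry over. Pictures are saved under pics/ and viewed, at most 10 in all, crops included, and the job is handed in when it is done.

Besides the shell and the picture viewer there is one more tool, called after "Emit:" by a JSON object that holds its "name" and its "arguments". servo_tool: Moves the arm, as the interface text tells. Its arguments: {"type":"object","properties":{"targets":{"type":"array"},"gripper":{"type":"number"}},"required":["targets"]}

```bash
mkdir -p pics; ls
python3 - <<'E'
from rig import bot,viewer
import cv2,numpy as np
for n in("scene","side"):
    c=viewer.capture(n);cv2.imwrite(f"pics/{n}0.png",c["color"][:,:,::-1]);print(n,c["camera_matrix"],c["k1"],c["R"],c["t"],-c["R"].T@c["t"])
s=bot.read_state();print(s,bot.grip_point_offset)
E
```

```text
pics
scene [[485.81052563   0.         319.55693992]
 [  0.         485.81052563 231.15408971]
 [  0.           0.           1.        ]] 0.03974271888209884 [[-0.74331479 -0.66880802 -0.01337756]
 [-0.29498647  0.3456662  -0.89078497]
 [ 0.6003883  -0.65818744 -0.45422811]] [0.27472712 0.20633984 0.79842281] [-0.21428752  0.63792685  0.55014569]
side [[547.70660509   0.         325.29782262]
 [  0.         547.70660509 239.61126456]
 [  0.           0.           1.        ]] -0.06590454599910414 [[ 0.83238657 -0.55411225 -0.0096023 ]
 [-0.37876281 -0.5561577  -0.73974816]
 [ 0.40456313  0.61939344 -0.67281532]] [-0.35845225  0.20003827  1.42368961] [-0.20183442 -0.96919395  1.10241615]
{'time_s': 0.1, 'joint_positions': array([ 5.92718532e+01,  3.02747197e+01,  8.21508987e+01, -1.41201132e-03,
        6.76882227e+01, -1.02266791e+01]), 'qvel': array([ 0.00539615, -0.17622057, -0.12911873,  0.02685257, -0.02021272,
       -0.07952159]), 'tau': array([ 4.59866460e-04, -4.40988529e+01, -1.77152520e+01,  6.35387376e-02,
        5.33596321e-02, -2.65731859e-05]), 'position': array([0.21851805, 0.58483711, 0.22164761]), 'tcp_rot': array([[-9.36666338e-01,  3.50221615e-01, -9.95639103e-04],
       [ 3.50222874e-01,  9.36664818e-01, -1.71959225e-03],
       [ 3.30341747e-04, -1.95937976e-03, -9.99998026e-01]]), 'force': array([ 0.16912936, -0.29780415, -0.55807441]), 'moment': array([-0.01547019,  0.03519821, -0.0311682 ]), 'grasp_force': 0.0, 'opening': 0.9989281366635867} 0.0187
```

View pics/scene0.png

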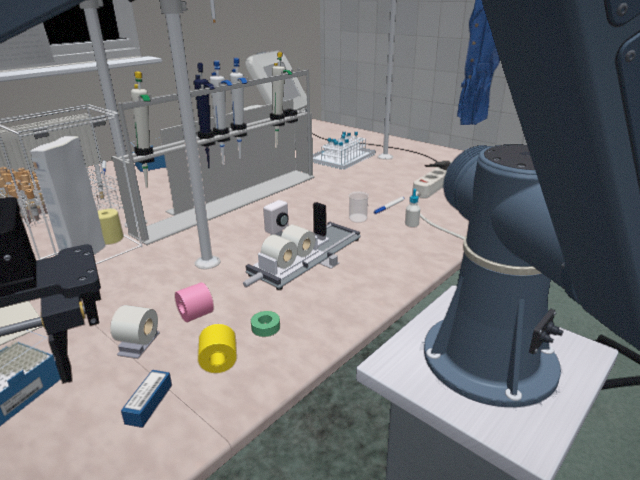

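View pics/side0.png

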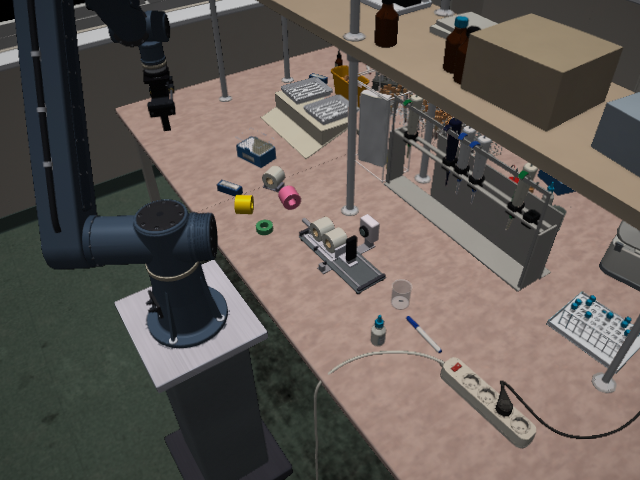

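The scene view shows the loose white roll on its rest near (135,325) and the tray with two rolls at (278,250) and (300,240). The black handle is at (320,219), the camera at (277,218), and the pink and yellow decoys at (194,302) and (217,348). The side view shows the loose roll at (273,178), the tray at (340,255) and the handle at (351,248). I'll enlarge both.

```bash
cat > h.py <<'E'
from rig import bot,viewer
import cv2,numpy as np
def ray(c,p):
    K=np.asarray(c["camera_matrix"]);d=np.array([(p[0]-K[0,2])/K[0,0],(p[1]-K[1,2])/K[1,1]]);u=d.copy()
    for _ in range(20):u=d/(1+c["k1"]*(u@u))
    R=np.asarray(c["R"]);return -R.T@c["t"],R.T@np.r_[u,1]
def onz(c,p,z):
    o,r=ray(c,p);return o+r*(z-o[2])/r[2]
def proj(c,X):
    q=c["R"]@np.asarray(X,float)+c["t"];u=q[:2]/q[2];u=u*(1+c["k1"]*(u@u));K=c["camera_matrix"];return np.array([K[0,0]*u[0]+K[0,2],K[1,1]*u[1]+K[1,2]])
def tri(obs):
    A=0;b=0
    for c,p in obs:
        o,r=ray(c,p);r=r/np.linalg.norm(r);P=np.eye(3)-np.outer(r,r);A=A+P;b=b+P@o
    return np.linalg.solve(A,b)
E
python3 - <<'E'
from h import *
a=viewer.capture("scene")["color"];b=viewer.capture("side")["color"]
f=lambda i,x,y,w,h,k:cv2.resize(i[y:y+h,x:x+w],None,fx=k,fy=k,interpolation=cv2.INTER_CUBIC)
m=np.zeros((600,800,3),np.uint8)
m[:300,:400]=f(a,100,290,80,60,5);m[:300,400:]=f(b,245,155,80,60,5)
m[300:,:400]=f(a,240,195,133,100,3)[:300,:400] if 0 else cv2.resize(a[195:295,240:373],(400,300),interpolation=cv2.INTER_CUBIC)
m[300:,400:]=cv2.resize(b[205:305,285:418],(400,300),interpolation=cv2.INTER_CUBIC)
cv2.imwrite("pics/z1.png",m[:,:,::-1])
E
```

```text
(no output)
```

View pics/z1.png

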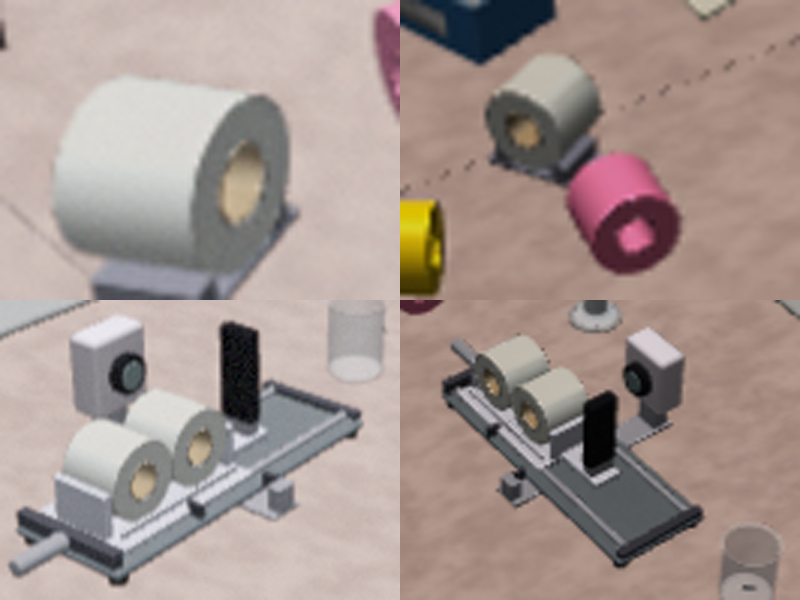

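Run:
```python
from h import *
s=viewer.capture("scene");d=viewer.capture("side")
P=dict(loose=((148.2,326.4),(270,181),.041),a=((287.9,255.5),(315.3,233.6),.052),b=((306.5,244.2),(330.2,244.2),.052),handle=((319.8,203.3),(352.2,236.6),.115),ptr=((305.5,263.9),(315.3,248.2),.02),post=((331,260),(324.6,262.9),.02))
for k,(p,q,z) in P.items():
    print(k,tri([(s,p),(d,q)]).round(4),onz(s,p,z).round(4),onz(d,q,z).round(4))
```

```text
loose [0.4438 0.3465 0.0409] [0.4422 0.3467 0.041 ] [0.4448 0.3474 0.041 ]
a [0.422  0.038  0.0498] [0.4199 0.0404 0.052 ] [0.4202 0.0355 0.052 ]
b [ 0.4305 -0.0247  0.0491] [ 0.4243 -0.0199  0.052 ] [ 0.4306 -0.026   0.052 ]
handle [ 0.4544 -0.0945  0.1163] [ 0.4516 -0.0942  0.115 ] [ 0.4585 -0.0909  0.115 ]
ptr [0.4018 0.0083 0.0247] [0.4068 0.0029 0.02  ] [0.4047 0.0128 0.02  ]
post [ 0.3893 -0.0532  0.016 ] [ 0.3764 -0.0447  0.02  ] [ 0.3936 -0.0525  0.02  ]
```

Run:
```python
from h import *
s=viewer.capture("scene")
f=onz(s,(148.2,326.4),.041);b=onz(s,(122.2,322.7),.041);print(f,b,np.linalg.norm(b-f),np.degrees(np.arctan2(*(b-f)[1::-1])))
st=bot.read_state();R=st["tcp_rot"];c=(f+b)/2;c=f+(b-f)/np.linalg.norm(b-f)*.025;c[2]=.2
print(c,R.T@(c-st["position"]),"tool y yaw",np.degrees(np.arctan2(R[1,1],R[0,1])))
w=viewer.capture("wrist");print(w["camera_matrix"][0,0],-w["R"].T@w["t"],st["position"],w["R"].T[:,2])
```

```text
[0.44224592 0.34666038 0.041     ] [0.48470436 0.36988441 0.041     ] 0.04839498577458272 28.67790572343953
[0.4641792  0.35865751 0.2       ] [-0.30923673 -0.12631213  0.02235156] tool y yaw 69.50016959895376
390.08602561042863 [0.15628753 0.60908246 0.38435262] [0.21876633 0.5852766  0.22231611] [ 0.22988584 -0.0862088  -0.96939184]
```

Emit:
{"name": "servo_tool", "arguments": {"targets": [{"offset":[-0.02,-0.008,0.0],"dr":[0,0,4]},{"offset":[-0.06,-0.024,0.003],"dr":[0,0,9]},{"offset":[-0.1,-0.04,0.006],"dr":[0,0,15]},{"offset":[-0.14,-0.056,0.01],"dr":[0,0,21]},{"offset":[-0.18,-0.073,0.012],"dr":[0,0,27]},{"offset":[-0.22,-0.09,0.016],"dr":[0,0,32]},{"offset":[-0.26,-0.105,0.02],"dr":[0,0,37]},{"offset":[-0.295,-0.12,0.022],"dr":[0,0,40]},{"offset":[-0.309,-0.126,0.022],"dr":[0,0,41]},{"offset":[-0.309,-0.126,0.022],"dr":[0,0,41]},{"offset":[-0.309,-0.126,0.022],"dr":[0,0,41]}], "gripper": -1}}

```text
time_s: 1.32
position: [0.465, 0.3582, 0.2004]
tcp_rot: [[-0.475, 0.88, -0.0], [0.88, 0.475, 0.0], [0.0, -0.0, -1.0]]
force: [-0.3, 1.3, 0.1]
opening: 1.001
grasp_force: 0.0
```

Run:
```python
from h import *
w=viewer.capture("wrist");im=w["color"][:,:,::-1].copy();cv2.imwrite("pics/w1.png",im)
s=bot.read_state();print(s["position"],s["joint_positions"])
R=s["tcp_rot"];print("tool y yaw",np.degrees(np.arctan2(R[1,1],R[0,1])))
print(proj(w,[.4642,.3587,.041]),-w["R"].T@w["t"])
```

```text
[0.46390752 0.35908738 0.20045149] [ 2.68137289e+01  2.87718176e+01  8.90437976e+01  4.51142308e-02
  6.22233417e+01 -1.65549591e+00]
tool y yaw 28.448200335260058
[320.772154   227.72613694] [0.43351308 0.41741574 0.36252542]
```

View pics/w1.png

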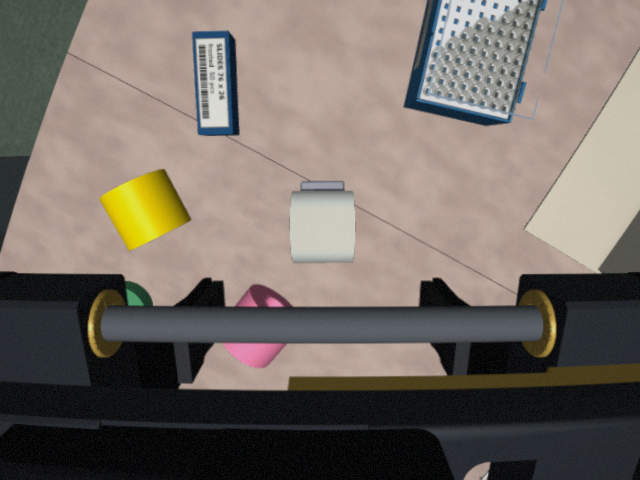

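The wrist view shows the roll centred at (322,227), where I projected (321,228). Its axis is level in the picture, along the finger line, with free end faces. I'll go down and grip.

Emit:
{"name": "servo_tool", "arguments": {"targets": [{"offset":[0,0,0.02],"dr":[0,0,0]},{"offset":[0,0,0.055],"dr":[0,0,0]},{"offset":[0,0,0.09],"dr":[0,0,0]},{"offset":[0,0,0.125],"dr":[0,0,0]},{"offset":[0,0,0.155],"dr":[0,0,0]},{"offset":[0,0,0.17],"dr":[0,0,0]},{"offset":[0,0,0.176],"dr":[0,0,0]},{"offset":[0,0,0.176],"dr":[0,0,0]}]}}

```text
time_s: 2.03
position: [0.462, 0.3599, 0.0232]
tcp_rot: [[-0.479, 0.878, -0.003], [0.878, 0.479, -0.001], [0.0, -0.003, -1.0]]
force: [-0.3, -0.2, 0.0]
opening: 1.001
grasp_force: 0.0
```

Emit:
{"name": "servo_tool", "arguments": {"targets": [{"offset":[0,0,0],"dr":[0,0,0]},{"offset":[0,0,0],"dr":[0,0,0]},{"offset":[0,0,0],"dr":[0,0,0]},{"offset":[0,0,0],"dr":[0,0,0]},{"offset":[0,0,0],"dr":[0,0,0]},{"offset":[0,0,0],"dr":[0,0,0]},{"offset":[0,0,0],"dr":[0,0,0]},{"offset":[0,0,0],"dr":[0,0,0]}], "gripper": 1}}

```text
time_s: 2.7
position: [0.4644, 0.3592, 0.025]
tcp_rot: [[-0.477, 0.879, 0.001], [0.879, 0.477, 0.0], [-0.0, 0.001, -1.0]]
force: [-0.2, -0.2, 3.0]
opening: 0.571
grasp_force: 30.0
```

Run:
```python
from h import *
d=viewer.capture("side")
for z in(0,.3,.5,.6,.7,.8):print(z,proj(d,[.6,.12,z]),proj(d,[.5,.0,z]))
```

```text
0 [348.72665066 210.0576961 ] [344.74615694 243.20070916]
0.3 [350.70822632 127.51505368] [346.36396718 158.48539488]
0.5 [352.27576046  60.04279428] [347.66510263  87.84078595]
0.6 [353.14473474  21.6948607 ] [348.39440186  47.1272302 ]
0.7 [354.07464981 -20.18725679] [349.18092625   2.19741679]
0.8 [355.06702783 -65.97402752] [350.02675674 -47.46913236]
```

The lowest overhead shelf is at about 0.55 m, so I'll carry the roll at modest height.

Emit:
{"name": "servo_tool", "arguments": {"targets": [{"offset":[0,0,-0.01],"dr":[0,0,0]},{"offset":[0,0,-0.035],"dr":[0,0,0]},{"offset":[0,0,-0.065],"dr":[0,0,0]},{"offset":[-0.01,-0.006,-0.095],"dr":[0,0,0]},{"offset":[-0.03,-0.018,-0.12],"dr":[0,0,2]},{"offset":[-0.055,-0.033,-0.145],"dr":[0,0,4]},{"offset":[-0.085,-0.05,-0.165],"dr":[0,0,6]},{"offset":[-0.115,-0.068,-0.18],"dr":[0,0,9]},{"offset":[-0.145,-0.086,-0.185],"dr":[0,0,11]},{"offset":[-0.175,-0.104,-0.185],"dr":[0,0,13]},{"offset":[-0.205,-0.122,-0.185],"dr":[0,0,15]},{"offset":[-0.235,-0.14,-0.185],"dr":[0,0,18]},{"offset":[-0.265,-0.157,-0.185],"dr":[0,0,20]},{"offset":[-0.29,-0.172,-0.185],"dr":[0,0,22]},{"offset":[-0.312,-0.185,-0.185],"dr":[0,0,24]},{"offset":[-0.327,-0.194,-0.185],"dr":[0,0,25]},{"offset":[-0.335,-0.198,-0.185],"dr":[0,0,25.5]},{"offset":[-0.335,-0.198,-0.185],"dr":[0,0,25.5]},{"offset":[-0.335,-0.198,-0.185],"dr":[0,0,25.5]}]}}

```text
time_s: 4.33
position: [0.4498, -0.0294, 0.2096]
tcp_rot: [[-0.052, 0.999, -0.0], [0.999, 0.052, 0.001], [0.001, -0.0, -1.0]]
force: [-1.1, 1.0, -1.8]
opening: 0.572
grasp_force: 30.0
```

Run:
```python
from h import *
w=viewer.capture("wrist");im=w["color"][:,:,::-1].copy();cv2.imwrite("pics/w2.png",im)
s=bot.read_state();print(s["position"],s["joint_positions"],s["opening"])
R=s["tcp_rot"];print("tool y yaw",np.degrees(np.arctan2(R[1,1],R[0,1])))
```

```text
[ 0.4496583  -0.02884645  0.20958836] [-1.79551398e+01  1.80024262e+01  1.07048784e+02  4.02176262e-02
  5.49874983e+01 -2.10048270e+01] 0.5738589023646479
tool y yaw 3.026610429449962
```

View pics/w2.png

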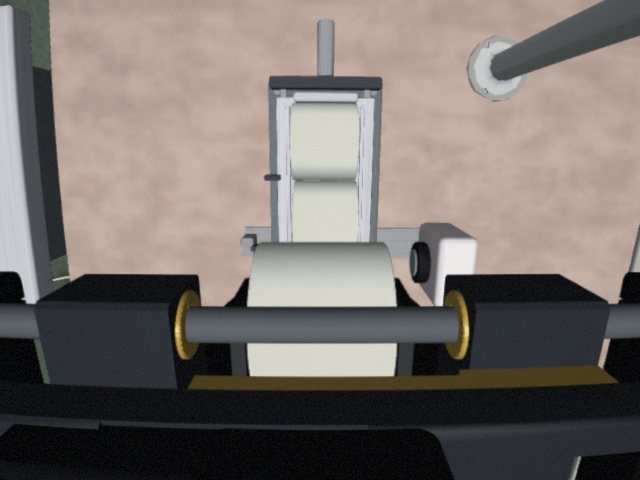

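The wrist view shows the held roll at (322,310), and tray rolls spanning columns 291–358, with roll a at rows 103–180. The tray pointer is at (273,177), the mark post near (248,241) and the slide rails at columns 270 and 380. Next I'll take sub-pixel edges for centre and yaw.

Run:
```python
from h import *
w=viewer.capture("wrist");g=cv2.GaussianBlur(cv2.cvtColor(w["color"],cv2.COLOR_RGB2GRAY),(3,3),0).astype(float)
def edge(r,a,b,sg=1):
    d=np.diff(g[r-1:r+2].mean(0))[a:b]*sg;i=int(d.argmax());k=np.arange(max(0,i-1),min(len(d),i+2));ww=np.clip(d[k],0,None);return a+.5+(ww*k).sum()/ww.sum()
for r in (100,120,140,160,200,220): 
    L=edge(r,283,300,-1),edge(r,283,300,1);Rr=edge(r,350,366,-1),edge(r,350,366,1);O=edge(r,263,278,-1),edge(r,372,388,1)
    print(r,np.round(L+Rr+O,1),onz(w,(O[0],r),.014)[:2].round(4),onz(w,(O[1],r),.014)[:2].round(4))
im=w["color"][70:270,230:400]
cv2.imwrite("pics/w2z.png",cv2.resize(im,None,fx=3,fy=3,interpolation=cv2.INTER_CUBIC)[:,:,::-1])
print(onz(w,(325.5,80),.02),onz(w,(270,80),.02),onz(w,(381,80),.02))
for z in(.018,.022): print(onz(w,(266,177.5),z),onz(w,(254,241),z))
```

```text
100 [292.7 289.4 355.7 358.4 268.4 381.7] [0.3974 0.0761] [0.4964 0.0814]
120 [288.6 291.2 358.  360.5 268.5 380.8] [0.398  0.0591] [0.497  0.0644]
140 [285.1 287.2 358.1 360.7 269.2 380.4] [0.3991 0.0419] [0.4981 0.0472]
160 [289.  291.3 357.3 359.8 268.7 379.7] [0.3991 0.0243] [0.4989 0.0296]
200 [289.2 292.4 357.  359.1 269.6 378.4] [ 0.4007 -0.0119] [ 0.5008 -0.0066]
220 [286.  292.5 357.  362.  270.6 377.5] [ 0.402  -0.0306] [ 0.5015 -0.0253]
[0.44641248 0.09429319 0.02      ] [0.39915516 0.09199869 0.02      ] [0.49366419 0.09704421 0.02      ]
[0.39752079 0.00882325 0.018     ] [ 0.38744284 -0.05056247  0.018     ]
[0.39807368 0.00915501 0.022     ] [ 0.38810972 -0.04955906  0.022     ]
```

View pics/w2z.png

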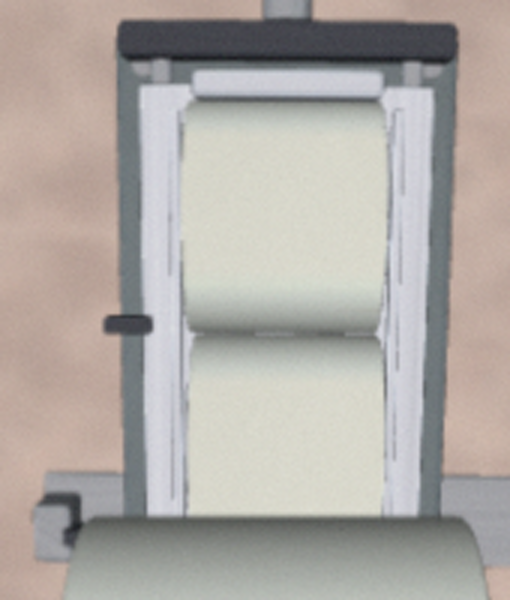

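Run:
```python
from h import *
w=viewer.capture("wrist");s=bot.read_state();R=s["tcp_rot"];p=s["position"]
g=cv2.cvtColor(w["color"],cv2.COLOR_RGB2GRAY).astype(int)
print(g[234:252,325])
def toprow(dx):
    c=p+R@np.array([dx,0,-.016]);return min(proj(w,c+R@np.array([.03*np.cos(a),0,-.03*np.sin(a)])) [1] for a in np.linspace(0,2*np.pi,361))
print([(d,round(toprow(d),1)) for d in(-.004,-.002,0,.002,.004)])
for z in(.055,.06): print(onz(w,(325,181),z))
for r in(140,160): print((onz(w,(291.3,r),.08)+onz(w,(358.5,r),.08))/2)
c=np.array([.450,.0106]);y=np.array([-.0454,.999]);x=np.array([.999,.0454])
# predicted silhouettes of roll a
def sil(yo):
    P=[proj(w,np.r_[c+y*(.03+yo+.03*np.cos(a)),.052+.03*np.sin(a)])[1] for a in np.linspace(0,2*np.pi,361)];return min(P),max(P)
print([sil(v) for v in(-.003,0,.003)])
```

```text
[214 215 217 214 216 214 210 188 127  92  95 106 108 114 119 124 128 135]
[(-0.004, np.float64(252.6)), (-0.002, np.float64(247.8)), (0, np.float64(243.1)), (0.002, np.float64(238.3)), (0.004, np.float64(233.4))]
[0.45020127 0.01178006 0.055     ]
[0.45014054 0.01220107 0.06      ]
[0.44818132 0.04352317 0.08      ]
[0.44897389 0.02922443 0.08      ]
[(np.float64(109.0730936440836), np.float64(186.0002411814539)), (np.float64(105.0707134054239), np.float64(182.27167853794046)), (np.float64(101.05262857321452), np.float64(178.52928535163204))]
```

Emit:
{"name": "servo_tool", "arguments": {"targets": [{"offset":[0.01,0.0,0],"dr":[0,0,0.4]},{"offset":[0.025,0.001,0],"dr":[0,0,0.4]},{"offset":[0.037,0.002,0.01],"dr":[0,0,0.4]},{"offset":[0.04,0.0024,0.03],"dr":[0,0,0.4]},{"offset":[0.04,0.0024,0.055],"dr":[0,0,0.4]},{"offset":[0.04,0.0024,0.08],"dr":[0,0,0.4]},{"offset":[0.04,0.0024,0.1],"dr":[0,0,0.4]},{"offset":[0.04,0.0024,0.111],"dr":[0,0,0.4]},{"offset":[0.04,0.0024,0.116],"dr":[0,0,0.4]},{"offset":[0.04,0.0024,0.118],"dr":[0,0,0.4]},{"offset":[0.04,0.0024,0.118],"dr":[0,0,0.4]},{"offset":[0.04,0.0024,0.118],"dr":[0,0,0.4]}]}}

```text
time_s: 5.48
position: [0.4509, 0.0106, 0.0922]
tcp_rot: [[-0.046, 0.999, 0.001], [0.999, 0.046, -0.0], [-0.0, 0.001, -1.0]]
force: [0.4, -0.3, -0.2]
opening: 0.573
grasp_force: 30.0
```

Run:
```python
from h import *
s=bot.read_state();print(s["position"],s["force"],s["moment"],s["time_s"]);R=s["tcp_rot"];print(np.degrees(np.arctan2(R[1,1],R[0,1])))
a=viewer.capture("scene")["color"];b=viewer.capture("side")["color"]
m=np.hstack([cv2.resize(a[195:295,240:340],(400,400),interpolation=cv2.INTER_CUBIC),cv2.resize(b[195:295,285:385],(400,400),interpolation=cv2.INTER_CUBIC)])
cv2.imwrite("pics/p1.png",m[:,:,::-1])
```

```text
[0.45088992 0.01060304 0.09215206] [ 0.3691145  -0.32989189 -0.21046139] [-0.08472599  0.01124134  0.01706918] 5.4833
2.6389479511174483
```

View pics/p1.png

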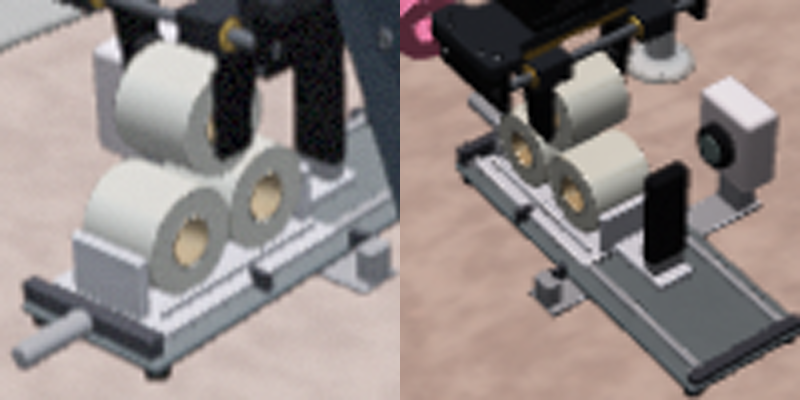

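The held roll sits centred just above the saddle: the scene crop has it at (190,105) over rolls at (165,230) and (260,195), with the tray home. I'll lower it gently.

Emit:
{"name": "servo_tool", "arguments": {"targets": [{"offset":[0.0005,-0.0005,0.001],"dr":[0,0,0]},{"offset":[0.0005,-0.0005,0.002],"dr":[0,0,0]},{"offset":[0.0005,-0.0005,0.003],"dr":[0,0,0]},{"offset":[0.0005,-0.0005,0.003],"dr":[0,0,0]},{"offset":[0.0005,-0.0005,0.003],"dr":[0,0,0]}]}}

```text
time_s: 6.0
position: [0.4498, 0.0108, 0.0886]
tcp_rot: [[-0.045, 0.999, -0.0], [0.999, 0.045, -0.0], [-0.0, -0.0, -1.0]]
force: [0.2, 0.3, -1.5]
opening: 0.576
grasp_force: 30.0
```

Emit:
{"name": "servo_tool", "arguments": {"targets": [{"offset":[0,0,0.001],"dr":[0,0,0]},{"offset":[0,0,0.0015],"dr":[0,0,0]},{"offset":[0,0,0.0015],"dr":[0,0,0]}]}}

```text
time_s: 6.25
position: [0.45, 0.0105, 0.0875]
tcp_rot: [[-0.046, 0.999, 0.0], [0.999, 0.046, -0.001], [-0.001, 0.0, -1.0]]
force: [-1.1, -0.6, 5.9]
opening: 0.569
grasp_force: 30.0
```

Contact at the expected height. I'll release and rise.

Emit:
{"name": "servo_tool", "arguments": {"targets": [{"offset":[0,0,0],"dr":[0,0,0]},{"offset":[0,0,0],"dr":[0,0,0]},{"offset":[0,0,0],"dr":[0,0,0]},{"offset":[0,0,0],"dr":[0,0,0]},{"offset":[0,0,0],"dr":[0,0,0]},{"offset":[0,0,0],"dr":[0,0,0]}], "gripper": -0.2}}

```text
time_s: 6.75
position: [0.4497, 0.0109, 0.087]
tcp_rot: [[-0.045, 0.999, -0.0], [0.999, 0.045, 0.0], [0.0, -0.0, -1.0]]
force: [1.0, -0.4, 0.4]
opening: 0.599
grasp_force: 0.0
```

Emit:
{"name": "servo_tool", "arguments": {"targets": [{"offset":[0,0,-0.01],"dr":[0,0,0]},{"offset":[0,0,-0.03],"dr":[0,0,0]},{"offset":[0,0,-0.06],"dr":[0,0,0]},{"offset":[0,0,-0.09],"dr":[0,0,0]},{"offset":[-0.02,0.001,-0.1],"dr":[0,0,0]},{"offset":[-0.05,0.002,-0.1],"dr":[0,0,0]},{"offset":[-0.08,0.003,-0.1],"dr":[0,0,0]},{"offset":[-0.1,0.004,-0.1],"dr":[0,0,0]},{"offset":[-0.104,0.0,-0.1],"dr":[0,0,0]},{"offset":[-0.104,0.0,-0.1],"dr":[0,0,0]},{"offset":[-0.104,0.0,-0.1],"dr":[0,0,0]}]}}

```text
time_s: 7.67
position: [0.4535, -0.0923, 0.1867]
tcp_rot: [[-0.044, 0.999, -0.002], [0.999, 0.044, 0.001], [0.001, -0.002, -1.0]]
force: [-0.8, 0.5, 1.1]
opening: 0.604
grasp_force: 0.0
```

Run:
```python
from h import *
s=bot.read_state();print(s["position"],s["force"],s["time_s"])
w=viewer.capture("wrist")["color"];a=viewer.capture("scene")["color"];b=viewer.capture("side")["color"]
m=np.hstack([cv2.resize(a[195:295,240:380],(420,300),interpolation=cv2.INTER_CUBIC),cv2.resize(b[195:295,285:411],(378,300),interpolation=cv2.INTER_CUBIC)])
m=np.vstack([m,np.hstack([w[40:340,120:520],cv2.resize(b[235:285,305:371],(398,300),interpolation=cv2.INTER_CUBIC)])])
cv2.imwrite("pics/p2.png",m[:,:,::-1]);np.save("w3.npy",w)
c=np.array([.450,.0115,0]);h=c+.105*np.array([.046,-.999,0]);print(h)
```

```text
[ 0.45345599 -0.0922981   0.18670174] [-0.77596062  0.51892214  1.14043488] 7.6667
[ 0.45483  -0.093395  0.      ]
```

View pics/p2.png

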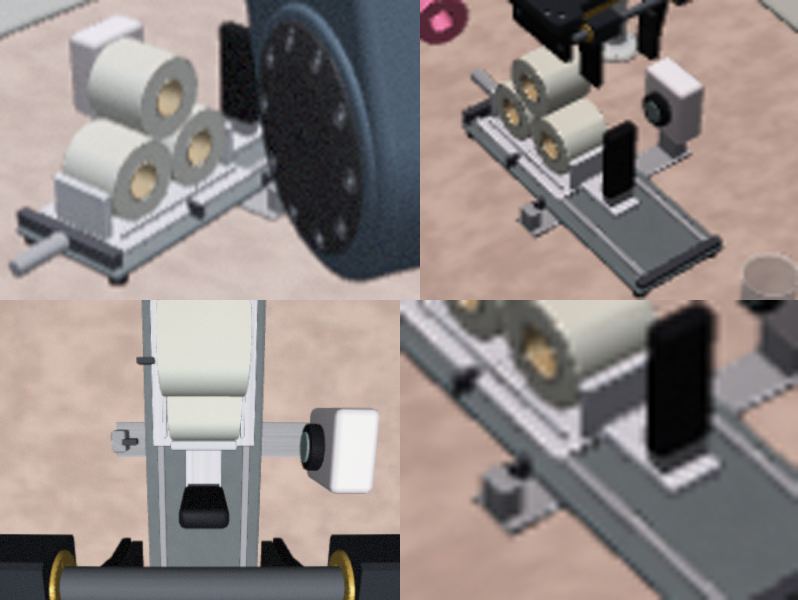

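Stacked and square: scene crop top roll (165,95), side crop (525,85), tray home. In the wrist picture the tray pointer is at (266,100), the mark pointer at (248,181) and the handle near (325,470). I'll measure the pull length.

Run:
```python
from h import *
w=viewer.capture("wrist");g=cv2.cvtColor(w["color"],cv2.COLOR_RGB2GRAY).astype(int)
ym=np.array([.046,-.999])
def cen(x0,x1,y0,y1,t=85):
    r,c=np.nonzero(g[y0:y1,x0:x1]<t);return c.mean()+x0,r.mean()+y0,c.min()+x0,c.max()+x0
p=cen(256,275,92,108);print(p);print(g[174:190:1,236:262:1])
for z in(.016,.02,.024):
    a=onz(w,p[:2],z);print(z,a)
    for q in((252,181),(256,181),(252,182)):
        b=onz(w,q,z);print("  ",b,(b-a)[:2]@ym)
print(proj(w,[.4548,-.0934,.115]),proj(w,[.4548,-.0934+.007,.115]))
crop=cv2.resize(w["color"][85:205,225:385],(800,600),interpolation=cv2.INTER_CUBIC);cv2.imwrite("pics/p3.png",crop[:,:,::-1])
```

```text
(np.float64(264.5181818181818), np.float64(100.9), np.int64(256), np.int64(273))
[[168 166 167 167 168 169 162 141 102  73  61  67 101 149 172 172 176 176
  176 172 175 175 173 176 174 172]
 [168 173 166 165 167 169 162 141 106  71  64  66 101 149 170 173 174 177
  170 176 174 174 172 174 175 175]
 [167 173 173 169 168 168 159 145 110  68  62  70 101 151 170 174 174 174
  171 173 172 173 174 174 174 172]
 [164 167 169 169 168 167 162 146 111  69  61  62  92 140 162 162 161 163
  164 166 166 168 174 171 170 172]
 [169 166 166 167 169 168 158 142 105  64  51  51  67  90 102 107 119 130
  132 131 132 150 168 172 170 173]
 [170 171 167 165 162 139 104  86  59  48  42  40  43  54  54  55  57  56
   58  54  61  97 148 167 170 170]
 [169 173 169 163 150 111  80  72  74  72  71  69  71  70  69  72  68  71
   67  45  39  88 147 167 167 168]
 [171 170 170 167 150 109  75  73  75  78  74  72  72  72  77  76  76  77
   71  50  39  89 147 169 170 172]
 [167 167 170 170 155 116  76  74  72  75  73  76  76  72  75  74  75  76
   74  58  40  93 150 170 175 171]
 [168 167 167 167 167 137  85  76  73 
[... 752 characters left out ...]
55 0.016     ]
   [ 0.39299187 -0.05553129  0.016     ] 0.06507423474547004
   [ 0.39640265 -0.05538698  0.016     ] 0.06508696401683403
   [ 0.39299828 -0.05637707  0.016     ] 0.06591946354953208
0.02 [0.40312051 0.00962988 0.02      ]
   [ 0.39369111 -0.05516113  0.02      ] 0.06429247344619156
   [ 0.39706092 -0.05501856  0.02      ] 0.06430504979602278
   [ 0.39369744 -0.05599675  0.02      ] 0.06512754819818312
0.024 [0.40370509 0.00921222 0.024     ]
   [ 0.39439036 -0.05479098  0.024     ] 0.06351071214691309
   [ 0.39771919 -0.05465013  0.024     ] 0.06352313557521155
   [ 0.39439661 -0.05561643  0.024     ] 0.06433563284683416
[322.74680014 260.01536343] [323.28229591 249.19426026]
```

View pics/p3.png

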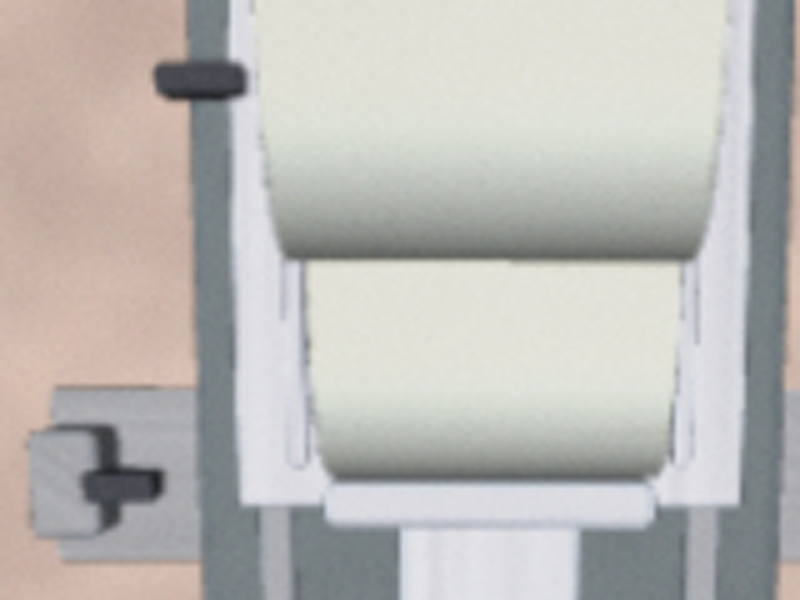

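Emit:
{"name": "servo_tool", "arguments": {"targets": [{"offset":[-0.001,0.0012,0.015],"dr":[0,0,0]},{"offset":[-0.001,0.0012,0.04],"dr":[0,0,0]},{"offset":[-0.001,0.0012,0.07],"dr":[0,0,0]},{"offset":[-0.001,0.0012,0.09],"dr":[0,0,0]},{"offset":[-0.001,0.0012,0.1],"dr":[0,0,0]},{"offset":[-0.001,0.0012,0.1],"dr":[0,0,0]},{"offset":[-0.001,0.0012,0.1],"dr":[0,0,0]}]}}

```text
time_s: 8.45
position: [0.4555, -0.0933, 0.0867]
tcp_rot: [[-0.046, 0.999, -0.001], [0.999, 0.046, 0.001], [0.001, -0.001, -1.0]]
force: [-0.3, 0.5, -0.9]
opening: 0.599
grasp_force: 0.0
```

Emit:
{"name": "servo_tool", "arguments": {"targets": [{"offset":[0,0,0],"dr":[0,0,0]},{"offset":[0,0,0],"dr":[0,0,0]},{"offset":[0,0,0],"dr":[0,0,0]},{"offset":[0,0,0],"dr":[0,0,0]},{"offset":[0,0,0],"dr":[0,0,0]},{"offset":[0,0,0],"dr":[0,0,0]},{"offset":[0,0,0],"dr":[0,0,0]}], "gripper": 1}}

```text
time_s: 9.03
position: [0.4547, -0.094, 0.0877]
tcp_rot: [[-0.046, 0.999, -0.002], [0.999, 0.046, -0.0], [-0.0, -0.002, -1.0]]
force: [-3.7, -2.0, 5.9]
opening: 0.364
grasp_force: 30.0
```

Handle gripped (31.7 mm). I'll pull slowly.

Emit:
{"name": "servo_tool", "arguments": {"targets": [{"offset":[-0.0002,0,0],"dr":[0,0,0]},{"offset":[-0.0005,0,0],"dr":[0,0,0]},{"offset":[-0.001,0,0],"dr":[0,0,0]},{"offset":[-0.0017,0,0],"dr":[0,0,0]},{"offset":[-0.0026,0,0],"dr":[0,0,0]},{"offset":[-0.0037,0,0],"dr":[0,0,0]},{"offset":[-0.005,0,0],"dr":[0,0,0]},{"offset":[-0.0065,0,0],"dr":[0,0,0]},{"offset":[-0.008,0,0],"dr":[0,0,0]},{"offset":[-0.0095,0,0],"dr":[0,0,0]},{"offset":[-0.011,0,0],"dr":[0,0,0]},{"offset":[-0.0125,0,0],"dr":[0,0,0]},{"offset":[-0.014,0,0],"dr":[0,0,0]},{"offset":[-0.0155,0,0],"dr":[0,0,0]},{"offset":[-0.0168,0,0],"dr":[0,0,0]},{"offset":[-0.018,0,0],"dr":[0,0,0]},{"offset":[-0.019,0,0],"dr":[0,0,0]},{"offset":[-0.0195,0,0],"dr":[0,0,0]},{"offset":[-0.0199,0,0],"dr":[0,0,0]},{"offset":[-0.02,0,0],"dr":[0,0,0]}]}}

```text
time_s: 10.7
position: [0.4555, -0.1129, 0.0877]
tcp_rot: [[-0.045, 0.999, -0.002], [0.999, 0.045, 0.002], [0.002, -0.002, -1.0]]
force: [-2.2, 3.0, 6.6]
opening: 0.367
grasp_force: 30.0
```

Emit:
{"name": "servo_tool", "arguments": {"targets": [{"offset":[-0.0003,0,0],"dr":[0,0,0]},{"offset":[-0.001,0,0],"dr":[0,0,0]},{"offset":[-0.002,0,0],"dr":[0,0,0]},{"offset":[-0.0035,0,0],"dr":[0,0,0]},{"offset":[-0.0055,0,0],"dr":[0,0,0]},{"offset":[-0.008,0,0],"dr":[0,0,0]},{"offset":[-0.011,0,0],"dr":[0,0,0]},{"offset":[-0.014,0,0],"dr":[0,0,0]},{"offset":[-0.017,0,0],"dr":[0,0,0]},{"offset":[-0.02,0,0],"dr":[0,0,0]},{"offset":[-0.023,0,0],"dr":[0,0,0]},{"offset":[-0.026,0,0],"dr":[0,0,0]},{"offset":[-0.029,0,0],"dr":[0,0,0]},{"offset":[-0.032,0,0],"dr":[0,0,0]},{"offset":[-0.035,0,0],"dr":[0,0,0]},{"offset":[-0.0375,0,0],"dr":[0,0,0]},{"offset":[-0.0395,0,0],"dr":[0,0,0]},{"offset":[-0.041,0,0],"dr":[0,0,0]},{"offset":[-0.0418,0,0],"dr":[0,0,0]},{"offset":[-0.042,0,0],"dr":[0,0,0]}]}}

```text
time_s: 12.37
position: [0.4574, -0.1543, 0.0877]
tcp_rot: [[-0.045, 0.999, -0.002], [0.999, 0.045, 0.003], [0.003, -0.002, -1.0]]
force: [-1.7, 4.8, 7.6]
opening: 0.364
grasp_force: 30.0
```

Run:
```python
from h import *
s=bot.read_state();print(s["position"],s["force"],s["time_s"])
w=viewer.capture("wrist")["color"];a=viewer.capture("scene")["color"];b=viewer.capture("side")["color"]
m=np.hstack([cv2.resize(a[195:295,240:380],(420,300),interpolation=cv2.INTER_CUBIC),cv2.resize(b[195:295,285:411],(378,300),interpolation=cv2.INTER_CUBIC)])
m=np.vstack([m,np.hstack([w[0:300,120:520],cv2.resize(b[235:285,305:371],(398,300),interpolation=cv2.INTER_CUBIC)])])
cv2.imwrite("pics/p4.png",m[:,:,::-1])
```

```text
[ 0.45736102 -0.15431486  0.08767065] [-1.74042732  4.83397984  7.62322061] 12.3667
```

View pics/p4.png

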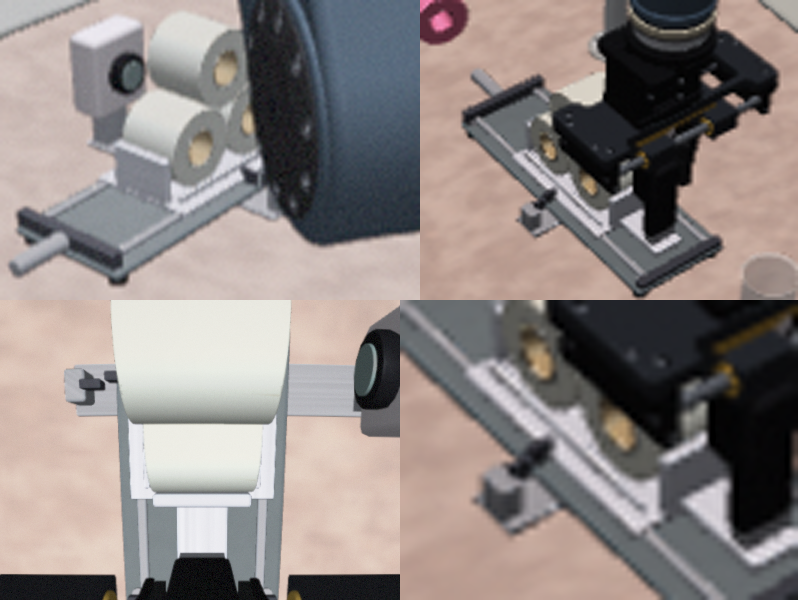

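Still stacked. In the wrist view the tray pointer at about (231,77) is a little short of the mark pointer at (211,84). I'll measure the rest numerically.

```bash
cat > m.py <<'E'
from h import *
w=viewer.capture("wrist");g=cv2.GaussianBlur(cv2.cvtColor(w["color"],cv2.COLOR_RGB2GRAY),(3,3),0).astype(float)
if __name__=="__main__":
    print(g[66:98,200:240:2].astype(int))
E
python3 m.py
```

```text
[[182 183 183 183 183 182 182 182 182 182 183 184 184 184 184 184 184 185
  217 233]
 [174 179 181 182 183 181 181 182 183 182 183 184 184 183 184 184 184 185
  215 233]
 [166 171 177 182 183 183 183 184 183 184 185 185 184 183 184 184 184 185
  210 232]
 [169 160 159 180 184 186 186 186 184 186 186 186 181 175 175 174 174 173
  197 232]
 [176 155 129 164 183 188 188 188 187 188 188 187 167 147 144 143 140 140
  178 231]
 [181 156 108 130 173 188 189 189 188 189 188 187 144 109 106 105 103 104
  160 230]
 [181 159 105  95 144 179 187 189 188 188 188 184 124  87  85  84  85  86
  149 227]
 [180 162 107  77 106 153 180 187 186 185 186 179 118  83  82  81  81  83
  140 224]
 [179 163 110  71  80 115 160 183 184 184 184 179 122  83  82  81  81  82
  131 219]
 [178 164 111  70  71  84 131 179 184 184 184 183 127  83  82  81  81  81
  121 214]
 [178 164 112  70  68  72 104 172 186 185 188 186 128  82  80  81  80  79
  112 208]
 [174 159 109  71  68  69  88 156 176 176 187 190 128  80  79  80  80  78
  105 201]
 [156 139 101  72  69  70  81 128 144 144 167 189 132  79  75  75  75  73
   96 
[... 920 characters left out ...]
 181 180
  156 138]
 [178 164 127  63  45  44  46  73 101 104 107 110 138 178 183 183 183 182
  157 136]
 [180 177 145  77  59  59  61 104 150 154 155 158 171 183 184 186 185 184
  158 134]
 [182 178 147  81  66  67  69 120 176 180 179 181 184 186 186 187 187 185
  158 133]
 [184 179 148  84  68  69  71 126 182 186 185 185 185 186 186 186 187 186
  159 134]
 [187 182 151  86  69  69  71 127 182 185 185 185 184 184 185 186 186 185
  161 136]
 [188 185 155  89  69  70  71 124 182 184 184 185 184 184 184 185 185 185
  161 136]
 [189 187 159  93  70  69  70 119 182 185 185 186 184 184 185 185 185 184
  160 135]
 [187 185 161  94  71  69  70 116 182 186 185 186 185 185 185 185 186 185
  160 135]]
```

Run:
```python
from h import *
w=viewer.capture("wrist")
for z in(.018,.022,.026):
    m0,m1,t0,t1=[onz(w,p,z)[:2] for p in((218,78.6),(218,87),(231,70.3),(231,79))];y=np.array([.046,-.999])
    print(z,(m1-m0)@y,(t1-t0)@y,(m0-t0)@y,(m1-t1)@y,m0,t0)
```

```text
0.018 0.0045624581458110726 0.004694484359385933 0.004341812221683078 0.004209786008108218 [ 0.39410046 -0.05149804] [ 0.40148233 -0.04681197]
0.022 0.004483756512039311 0.004613505295689999 0.0042669166929009805 0.004137167909250293 [ 0.39514842 -0.05211924] [ 0.40240294 -0.04751401]
0.026 0.004405054878267543 0.004532526231994062 0.004192021164118889 0.004064549810392371 [ 0.39619637 -0.05274045] [ 0.40332356 -0.04821605]
```

Emit:
{"name": "servo_tool", "arguments": {"targets": [{"offset":[-0.0003,0,0],"dr":[0,0,0]},{"offset":[-0.0009,0,0],"dr":[0,0,0]},{"offset":[-0.0017,0,0],"dr":[0,0,0]},{"offset":[-0.0026,0,0],"dr":[0,0,0]},{"offset":[-0.0034,0,0],"dr":[0,0,0]},{"offset":[-0.004,0,0],"dr":[0,0,0]},{"offset":[-0.0043,0,0],"dr":[0,0,0]},{"offset":[-0.0043,0,0],"dr":[0,0,0]},{"offset":[-0.0043,0,0],"dr":[0,0,0]},{"offset":[-0.0043,0,0],"dr":[0,0,0]},{"offset":[-0.0043,0,0],"dr":[0,0,0]}]}}

```text
time_s: 13.53
position: [0.4575, -0.1585, 0.0877]
tcp_rot: [[-0.045, 0.999, -0.002], [0.999, 0.045, 0.003], [0.003, -0.002, -1.0]]
force: [-2.3, 5.5, 6.1]
opening: 0.363
grasp_force: 30.0
```

Run:
```python
from m import *
print(g[58:90,[214,216,218,220]+list(range(224,240,2))].astype(int));print(bot.read_state()["position"])
```

```text
[[182 182 182 182 182 183 183 183 182 200 231 233]
 [180 181 181 182 182 182 182 183 182 196 230 232]
 [181 181 182 182 183 184 183 183 182 195 229 232]
 [183 183 183 183 184 184 184 184 184 194 226 232]
 [185 186 186 185 184 185 184 186 185 192 224 232]
 [186 188 187 187 186 187 186 187 186 191 223 232]
 [187 188 187 188 187 188 186 187 186 190 222 233]
 [187 186 185 186 185 186 185 186 186 187 219 233]
 [185 184 184 184 183 184 186 185 184 185 216 232]
 [182 182 183 183 183 184 186 185 184 185 213 232]
 [176 180 182 184 185 185 186 185 185 186 209 232]
 [158 165 172 182 182 178 176 176 175 176 196 231]
 [126 132 142 169 168 150 145 144 142 142 177 230]
 [ 98 100 104 136 144 111 106 105 103 105 160 229]
 [ 85  85  81  94 117  87  85  85  84  87 147 227]
 [ 81  82  77  63  93  81  81  80  80  83 137 223]
 [ 80  82  77  50  77  82  81  81  81  82 129 218]
 [ 79  82  77  48  71  81  80  81  81  81 121 213]
 [ 79  81  78  49  70  79  80  81  81  81 112 207]
 [ 78  79  77  49  70  78  79  79  79  79 105 200]
 [ 72  73  70  45  67  76  74  75  74  74  95 192]
 [ 60  59  55  39  62  78  64  61  60  59  81 185]
 [ 43  41  39  34  70 103  57  44  44  42  64 173]
 [ 38  38  40  42  95 145  80  47  47  44  57 159]
 [ 62  72  76  80 132 172 126  83  83  80  76 153]
 [106 131 134 136 166 181 163 135 134 132 114 156]
 [136 170 172 173 182 184 180 172 171 170 145 157]
 [144 181 183 184 185 185 184 184 184 182 157 152]
 [144 183 184 184 184 185 184 185 183 182 158 145]
 [144 183 183 183 184 184 183 183 182 182 157 141]
 [141 182 183 183 184 183 183 183 182 182 157 139]
 [136 182 183 183 185 183 184 184 183 184 158 137]]
[ 0.45755431 -0.15849079  0.08766438]
```

The two pointers' edges line up in the wrist picture to about 0.1 px, the tray is held, and the rolls were seen stacked. Handing in.

```bash
python3 -c "
from rig import ticket
print(ticket.hand_in())"
```

```text
the job is handed in; nothing more can be done
None
```

I laid the loose roll squarely in the saddle with the tray home, let it go, then pulled the tray to the mark and handed in still gripping the handle; the pointers line up to about 0.3 mm, and the rolls were stacked when last viewed, 4 mm before the mark.

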